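Release the safety tab and swing up the hold-down latch of the gluing jig

ROBOT

A 7-joint arm with a two-finger parallel gripper is mounted at the origin on a cart in front of the work surface, level with it; the furniture and walls round the work are solid. World frame = base frame: x ahead of the robot, y to its left, z up, the work surface at z = 0. Lengths are in m, angles in rad, forces in N, time in s.
With the tool pointing down it reaches from about 0.4 to 0.875 m from the base axis. Payload 19.3 kg.
Tool frame: the origin (TCP) lies at the centre of the arm's flange, where the gripper is bolted on; the fingertips stand 173 mm ahead of it and the grasp point (between the pads) lies 155 mm ahead of it (bot.grip_point_offset is the distance from the TCP to the grasp point, in m); z points along the fingers, x is the direction in which the jaws open and shut, and the axes are right-handed (so a half turn about z gives the same grasp; the last joint's range is limited). The gripper opens to 85 mm and grips with 20 to 120 N. Pads are 22 mm wide; open, the fingers measure 114 mm over their backs; the gripper's body (76 mm by 85 mm) begins 54 mm behind the grasp point. The pads swing forward as they close: fully open they stand 13 mm farther back than shut.
Start: joints at [1.229, 0.521, -0.036, 1.599, 0.021, 1.021, -0.113], TCP at [0.168, -0.602, 0.405] pointing down, gripper open.
Joint ranges: [-2.91, 2.91], [-0.3, 2.13], [-1.5, 1.42], [0.17, 2.43], [-1.26, 4.41], [0.16, 1.93], [-2.52, 2.52]. Speed limits (rad/s): [1.89, 1.89, 2.39, 2.39, 3.01, 3.01, 3.01].

INTERFACE

Orientations are given as [roll, pitch, yaw] about the fixed x, y, z axes, in that order (R = Rz(yaw) Ry(pitch) Rx(roll)).
In Python, from workcell import bot gives the robot as it stands.
- The arm moves only by the tool step_arm, never from a script. Its argument "plan" is a list that holds one entry, the list of rows, each a list of 4 numbers: the shift along the world's x, y, z in cm, then the turn about the world's z in rad. A call has 1 to 12 rows; each row is the pose to reach, as a shift and turn from the pose measured when the call began; what a row does not reach only later rows make up. A row lasts 1/12 s, in which the tool goes at most 41.7 mm and 7.16 degrees, less where a joint would pass 70% of its speed; a pose out of reach is approached as far as the arm can. A call with a gripper value outside its range is refused whole. "jaw" is the closure, from 0 (fully open) to 1 (shut), set as the call begins (left out, the last holds). The fingers move at their own pace and stop on an object; "force" is the grip in N (left out, the last holds). Time passes only in rows, so rows that repeat a pose let the fingers close. It gives the time, the measured TCP pose, the force and the opening at its end, in the units of the state.
- bot.observe(): the state, without advancing time (a new reading comes with each control period).
- bot.grab_frame(name): name is "scene" or "top"; returns a dict with "pixels" (384x512x3 uint8, blue, green, red), "mtx" (3x3 intrinsics, pixels), "k1" (the pictures are not rectified: a ray, as slopes to the right and down, at radius r is drawn at 1 + k1 r^2 times it, then the intrinsics apply), "R" (3x3) and "t" (3): a world point X has camera coordinates R X + t. Camera axes: x right, y down, z forward; pixel columns grow to the right and rows downward; lengths in m; the calibration is good to about 2 mm. A picture is of the moment at which its call begins. There is no depth.
- bot.job_done(): hands the job in, once; it reports no verdict.
The state is a dict: "clock": time; "qpos": joint angles; "qd": joint speeds; "joint_efforts": joint torques, N m; "position": TCP position; "tool_rot": TCP orientation; "force": force on the tool from outside, world axes, zero at the start; "moment": the same for the moment, N m; "grip_width": finger opening in m.
Only numpy, scipy, OpenCV 4.12 (cv2) and the standard library are available. Lean on these libraries where they do the work, as an engineer would, in place of code of your own. Each camera call takes 0.05 s, during which the arm holds its last target.

TASK

The glued temple bundle in the bench jig has set, so open the jig: slide the safety tab outward, away from the latch bar, until it comes to its end stop, then swing the latch bar up until it stands upright, and let go. The mechanism is delicate: feel for the stop, never press, squeeze or pull hard, and do not force the latch while it is still locked. Leave the bundle in its nest and the other things on the board where they are.

Things in the scene. Friction and masses are not known exactly. Their poses are not given: they have to be found in the camera images.
- jig: Bench jig, fixed on a raised wooden bench board (its top 110 mm above the table): aluminium base plate 12 mm thick (x -85 to +90, y -68 to +158 mm). Origin on the board under the latch bar's mid-line, z up; the bar lies along x, free end towards -x, hinge (along y) at x = +55, z = 53 mm; its rubber foot stands just above a bundle in a nest on the plate. Tab housing on its +y side.
- housing_top (a point): Middle of the top of the grey tab housing, 74 mm above the bench board. The housing is fixed to the jig, 36 mm wide (jig x -30 to +6 mm) and 124 mm long (jig y 26 to 150 mm), with a slot along y in its top. The tab moves in this slot.
- bolt_gate (a point): Where the locking bolt crosses above the latch bar. The steel bolt, 12 mm wide, 8 mm thick, comes out of the housing along the jig's -y, 1.5 mm above the bar, and stops it rising. The tab draws it back into the housing, millimetre for millimetre; it clears the bar only in the last 2 mm of the tab's travel.
- latch: Hold-down latch bar, steel, 16 mm wide (y), 14 mm thick. Origin on the hinge axis, free end at its -x, y along the hinge; axes parallel to the jig's when shut. It turns about +y as it opens (free end rises), to 1.5 rad, upright against a stop. Stiff hinge, 0.15 N m: stays where left. Locked while bolt is over it. Over 60 N in all from the fingers (both pads summed) damages it.
- latch_grip (a point): Middle of the latch bar's black grip sleeve, 120 mm from the hinge axis; the sleeve is 34 mm long, 18 mm wide, 16 mm thick, and 33 mm clear of the base plate when shut.
- tab: Safety tab: black ribbed block 14 (x) x 12 (y) x 26 mm high on the tab housing. Origin at the middle of its foot, level with the housing's top; axes as the jig's. Slides along the jig's +y (outward), friction 2.5 N, stays where left. Its end stop, a rubber buffer of about 8 N/mm, is hidden, 22 to 48 mm from its start, different each time. Over 12 N in all from the fingers (pads summed) breaks it.
- bundle: The glued temple bundle, 49 x 29 x 16 mm, black with yellow stripes, lying loose in the jig's nest under the latch bar. Origin at the middle of its underside.
- glue: Bystander: white glue bottle with a yellow band, 35 mm wide, 98 mm high, standing on the bench board. Origin at the middle of its underside.
- tape: Bystander: small roll of black tape, 56 mm wide, 19 mm high, lying on the bench board. Origin at the middle of its underside.
- bin: Bystander: small open blue parts bin, 60 x 85 x 28 mm, on the bench board. Origin at the middle of its underside.

How it is judged:
On the way, in this order (a step that is already met when the one before it is completed fails the run):
1. the safety tab has been slid outward by more than 18 mm while the latch is still down (distance of tab from where it was at the start of the episode above 0.018 m and angle between latch's own z axis and vertical below 0.06 rad), for 0.2 s.
2. the latch bar stands upright (more than 1.3 rad from shut) (angle between latch's own z axis and vertical above 1.3 rad), for 0.2 s.
At the end, for the whole second after the job is handed in: The latch bar stands upright and still, more than 1.3 rad from shut; the tab is left more than 18 mm outward of its start; the bundle lies at rest within 10 mm of where it was; the bystanders are within 30 mm of where they were (angle between latch's own z axis and vertical above 1.3 rad and angular speed of latch below 0.1 rad/s and distance of tab from where it was at the start of the episode above 0.018 m and distance of bundle from where it was at the start of the episode below 0.01 m and linear speed of bundle below 0.03 m/s); the robot touches nothing.
It fails at once if more than 12 N in all (both pads summed) between the fingers and the safety tab (contact force between the fingers and tab above 12 N).
It fails at once if more than 60 N in all (both pads summed) between the fingers and the latch bar (contact force between the fingers and latch above 60 N).
It fails at once if a bystander (glue bottle, tape, bin) moved by more than 30 mm, or the glue bottle tipped over (distance of any of glue, tape, bin from where it was at the start of the episode above 0.03 m or angle between glue's own z axis and vertical above 0.5 rad).
It also fails if it takes over 51 s, if anything falls off the work surface, if the arm or the gripper's body presses on something with over 40 N, if the wrist force passes 120 N, or if a joint passes its speed limit or range.

## Working session

There is one attempt and no reset: what is moved stays moved. The work goes in short steps, Python scripts to look and compute and a tool call to move; the robot and the scene stay as the last step left them, time stands still between calls to the robot, and variables do not carry over. Pictures are saved under pics/ and viewed, and the job is handed in when it is done.

Besides the shell and the picture viewer there is one more tool, called after ">>>" by a JSON object that holds its "op" and its "data", one argument or row to a line. step_arm: Moves the arm, as the interface text tells. Its arguments: {"type":"object","properties":{"plan":{"type":"array"},"jaw":{"type":"number"},"force":{"type":"number"}},"required":["plan"]}

```bash
mkdir -p pics
python3 - <<'E'
from workcell import bot
import cv2
s=bot.observe();print({k:(v if not hasattr(v,'round') else v) for k,v in s.items()})
for n in("scene","top"):
    f=bot.grab_frame(n);cv2.imwrite(f"pics/{n}0.png",f["pixels"]);print(n,f["mtx"],f["k1"],f["R"],f["t"])
E
```

```text
{'clock': 0.0, 'qpos': array([ 1.22878961,  0.52199544, -0.03631043,  1.59997777,  0.02118751,
        1.02110136, -0.1128111 ]), 'qd': array([ 0.00050504, -0.00178425,  0.0006321 , -0.00030873,  0.00103034,
       -0.00014425,  0.00055808]), 'joint_efforts': array([ 1.73776127e-03, -9.27094388e+01,  1.98136233e+00, -3.69932055e+01,
        1.80428725e-02,  8.07301782e-03,  1.56537243e-05]), 'position': array([ 0.1677313 , -0.6019341 ,  0.40414821]), 'tool_rot': array([ 3.14151698e+00,  1.09477265e-03, -1.29903252e+00]), 'force': array([-0.35488396, -0.44738031,  0.4014534 ]), 'moment': array([0.01146095, 0.03762542, 0.01105281]), 'grip_width': 0.08574393459756346}
scene [[401.33946677   0.         253.14801346]
 [  0.         401.33946677 186.81904464]
 [  0.           0.           1.        ]] 0.021362583199378265 [[-0.90596801 -0.42296204 -0.01802971]
 [-0.186281    0.43652686 -0.88019525]
 [ 0.38015963 -0.79407015 -0.47426917]] [0.50380327 0.24463624 0.81209964]
top [[352.83872592   0.         252.57270154]
 [  0.         352.83872592 189.15265738]
 [  0.           0.           1.        ]] -0.10778948160252644 [[ 0.01304613 -0.9992106   0.03752302]
 [-0.98413652 -0.0194714  -0.17634107]
 [ 0.17693249 -0.03462721 -0.98361367]] [0.03943765 0.56617183 0.95735033]
```

View pics/scene0.png

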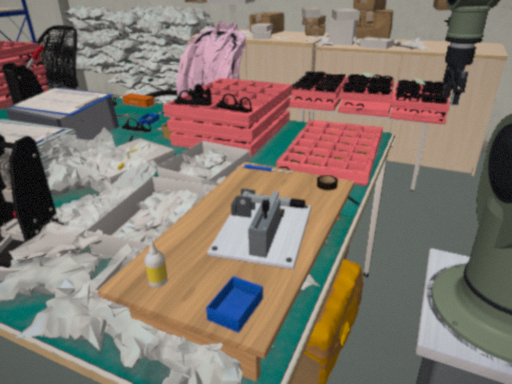

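View pics/top0.png

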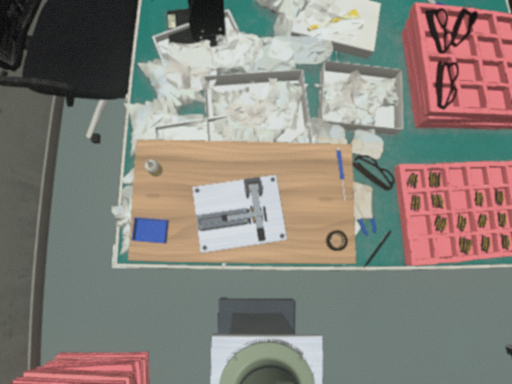

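Run:
```python
import cv2
a=cv2.imread("pics/top0.png")[165:260,185:295];cv2.imwrite("pics/topz.png",cv2.resize(a,None,fx=6,fy=6,interpolation=cv2.INTER_CUBIC))
a=cv2.imread("pics/scene0.png")[175:275,200:320];cv2.imwrite("pics/scenez.png",cv2.resize(a,None,fx=6,fy=6,interpolation=cv2.INTER_CUBIC))
```

```text
(no output)
```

View pics/topz.png

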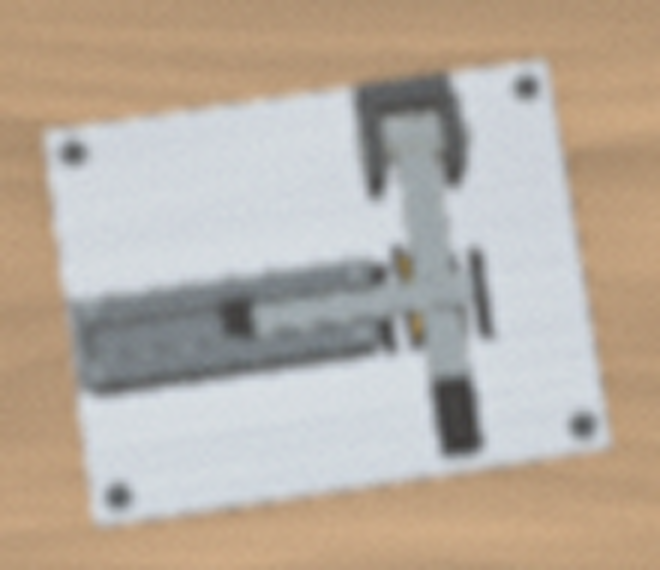

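View pics/scenez.png

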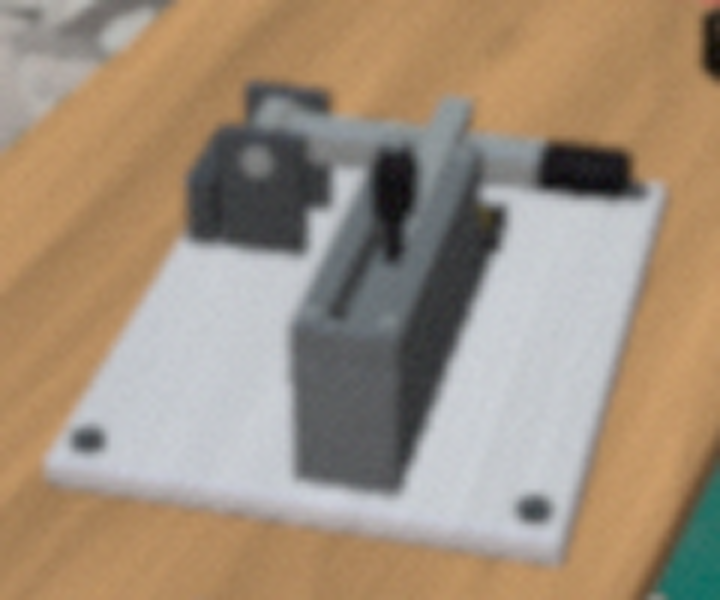

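```bash
cat > h.py <<'E'
import numpy as np,cv2
from scipy.optimize import least_squares
from workcell import bot
CAL={}
def cal(n):
    if n not in CAL:
        f=bot.grab_frame(n);CAL[n]=f
    return CAL[n]
def proj(f,X):
    X=np.atleast_2d(X)
    p,_=cv2.projectPoints(X.astype(float),cv2.Rodrigues(f["R"])[0],f["t"],f["mtx"],np.array([f["k1"],0,0,0,0.]))
    return p.reshape(-1,2)
def j2w(p,J):
    p=np.atleast_2d(p).astype(float);c,s=np.cos(p0(p,J)),np.sin(p0(p,J))
    return np.c_[p[:,0]*c-p[:,1]*s+J[0],p[:,0]*s+p[:,1]*c+J[1],p[:,2]+.110]
def p0(p,J): return J[2]
J=None
E
python3 - <<'E'
from h import *
T=[([.09,.158,.012],(45,130)),([.09,-.068,.012],(545,62)),([-.085,-.068,.012],(607,445)),([-.085,.158,.012],(97,523)),
]
S=[([.09,.158,.012],(50,462)),([-.085,.158,.012],(562,545)),([-.085,-.068,.012],(665,188)),([.006,.15,.074],(295,325)),([-.03,.15,.074],(400,330))]
uT=np.array([(u/6+185-.42,v/6+165-.42) for _,(u,v) in T]);uS=np.array([(u/6+200-.42,v/6+175-.42) for _,(u,v) in S])
pT=[a for a,_ in T];pS=[a for a,_ in S]
fT,fS=cal("top"),cal("scene")
rT=lambda J:(proj(fT,j2w(pT,J))-uT).ravel();rS=lambda J:(proj(fS,j2w(pS,J))-uS).ravel()
for n,r in(("T",rT),("S",rS),("B",lambda J:np.r_[rT(J),rS(J)])):
    o=least_squares(r,[.55,0,.1]);print(n,o.x,o.fun.round(1))
J=o.x
def tp(u,v,z,f):
    g=lambda q:(proj(f,[q[0],q[1],z])-[u,v]).ravel()
    return least_squares(g,J[:2]).x
# tab top centre in top view, z=.21
q=tp(238/6+185-.42,318/6+165-.42,.205,fT)
c,s=np.cos(J[2]),np.sin(J[2]);d=q-J[:2];print("tab jig",d[0]*c+d[1]*s,-d[0]*s+d[1]*c,q)
for nm,pt in dict(grip=[.055-.12,0,.053],ht=[-.012,.088,.074],hinge=[.055,0,.053]).items(): print(nm,j2w(pt,J))
# overlay candidate tab y
for y in(.04,.05,.06,.07,.08): print(y,((proj(fT,j2w([-.012,y,.1],J))-[185,165]+.42)*6).round(),((proj(fS,j2w([-.012,y,.1],J))-[200,175]+.42)*6).round(),((proj(fS,j2w([-.012,y,.074],J))-[200,175]+.42)*6).round())
E
```

```text
T [0.4948111  0.04198124 0.16314134] [-0.5 -0.3  0.4 -0.9  0.9  0.5 -0.8  0.6]
S [0.49337939 0.04312122 0.17210684] [-1.1 -0.4  1.  -0.5  0.6 -1.2 -0.8 -0.2  0.4  1.6]
B [0.49384445 0.04230039 0.16905955] [-0.8  0.4  0.1 -0.6  0.9  0.7 -0.7  1.3 -1.3 -0.8  0.6 -0.8  0.6 -1.4
 -1.1 -0.5  0.1  1.3]
tab jig -0.01254616610033775 0.0813706337034975 [0.4677861  0.12039999]
grip [[0.42977112 0.03136379 0.163     ]]
ht [[0.46720905 0.12702674 0.184     ]]
hinge [[0.54806034 0.05155443 0.163     ]]
0.04 [[342. 300.]] [[425.  91.]] [[425. 156.]]
0.05 [[316. 303.]] [[418. 105.]] [[418. 170.]]
0.06 [[291. 307.]] [[412. 119.]] [[412. 185.]]
0.07 [[266. 311.]] [[405. 133.]] [[405. 200.]]
0.08 [[241. 315.]] [[397. 148.]] [[398. 215.]]
```

>>> {"op": "step_arm", "data": {
  "plan": [
    [[2.6,3.2,2,0],[5.2,6.4,4,0],[7.8,9.6,4,0],[10.4,12.8,4,-0.05],[13,16,4,-0.1],[15.6,19.2,4,-0.1],[18.2,22.4,4,-0.1],[20.8,25.6,4,-0.1],[23.4,28.8,4,-0.1],[26,32,4,-0.1],[28.2,35.2,4,-0.1],[28.2,38,4,-0.1]]
  ],
  "jaw": 0.4,
  "force": 20
}}

```text
clock: 1.2
position: [0.4529, -0.2188, 0.4442]
tool_rot: [-3.14, 0.001, -1.396]
force: [-0.7, 1.1, -0.6]
grip_width: 0.0511
```

Run:
```python
from h import *
J=[.49384,.0423,.169]
f=cal("scene");
for y in(-.005,-.01,-.015,-.02,-.025,-.03,-.04): print(y,((proj(f,j2w([-.012,y,.0695],J))-[200,175]+.42)*6).round(),((proj(cal("top"),j2w([-.012,y,.0695],J))-[185,165]+.42)*6).round())
```

```text
-0.005 [[453. 107.]] [[450. 291.]]
-0.01 [[456. 100.]] [[462. 289.]]
-0.015 [[459.  94.]] [[474. 287.]]
-0.02 [[462.  87.]] [[486. 285.]]
-0.025 [[465.  81.]] [[498. 283.]]
-0.03 [[467.  75.]] [[510. 282.]]
-0.04 [[473.  63.]] [[534. 278.]]
```

>>> {"op": "step_arm", "data": {
  "plan": [
    [[0.1,3.5,0,0],[0.3,7.2,0,0],[0.4,11,0,0],[0.6,15,0,0],[0.8,19,-1,0],[0.9,23,-2,0],[1.1,27,-3,0],[1.2,31,-4,0],[1.4,34,-4,0],[1.4,35,-4,0],[1.4,35,-4,0],[1.4,35,-4,0]]
  ]
}}

```text
clock: 2.3
position: [0.465, 0.1319, 0.4042]
tool_rot: [3.141, 0.002, -1.392]
force: [-1.4, -0.7, 0.3]
grip_width: 0.0517
```

Run:
```python
from h import *
for n,(a,b,c,d) in dict(scene=(120,280,190,350),top=(150,270,180,300)).items():
    p=cal(n)["pixels"][a:b,c:d];cv2.imwrite(f"pics/{n}1.png",cv2.resize(p,None,fx=4,fy=4,interpolation=cv2.INTER_CUBIC)[:600])
```

```text
(no output)
```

View pics/scene1.png

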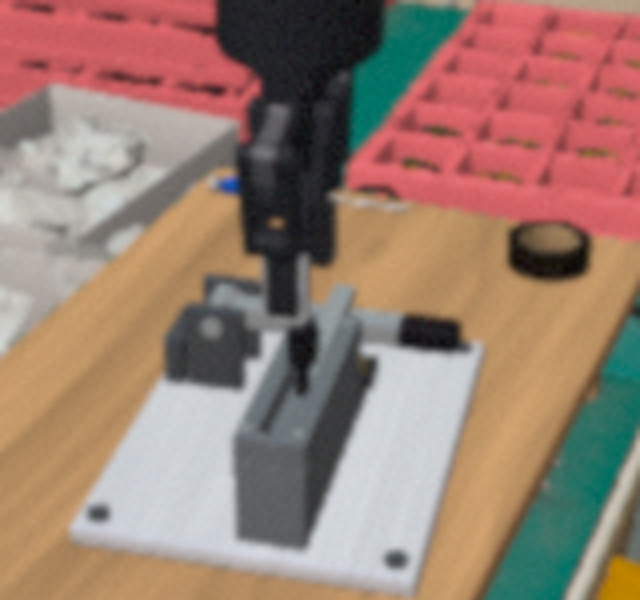

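View pics/top1.png

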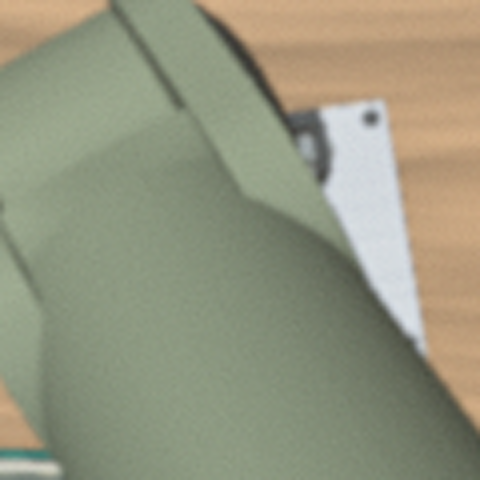

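Run:
```python
from h import *
f=cal("scene");J=[.49384,.0423,.169]
p=np.array([.465,.1319]);a=np.array([-.177,.984])
for z in(.231,.236):
  for d in(.0255,.040,-.0255): print(z,d,((proj(f,[*(p+a*d),z])-[190,120])*4).round())
for y in(.075,.081,.087):print(y,((proj(f,j2w([[-.012,y,.074],[-.012,y,.1]],J))-[190,120])*4).round().tolist())
```

```text
0.231 0.0255 [[287. 319.]]
0.231 0.04 [[279. 334.]]
0.231 -0.0255 [[311. 268.]]
0.236 0.0255 [[287. 309.]]
0.236 0.04 [[279. 325.]]
0.236 -0.0255 [[311. 259.]]
0.075 [[306.0, 356.0], [306.0, 312.0]]
0.081 [[303.0, 362.0], [303.0, 318.0]]
0.087 [[300.0, 369.0], [300.0, 324.0]]
```

>>> {"op": "step_arm", "data": {
  "plan": [
    [[0.1,0,-0.8,-0.01],[0.15,0,-1.6,-0.01],[0.15,0,-2.2,-0.01],[0.15,0,-2.8,-0.01],[0.15,0,-3.1,-0.01],[0.15,0,-3.1,-0.01]]
  ]
}}

```text
clock: 2.95
position: [0.4665, 0.1309, 0.3725]
tool_rot: [3.141, 0.001, -1.405]
force: [-0.0, 0.1, -0.8]
grip_width: 0.0509
```

>>> {"op": "step_arm", "data": {
  "plan": [
    [[0,0,-0.3,0],[0,0,-0.6,0],[0,0,-0.9,0],[0,0,-1.1,0],[0,0,-1.1,0]]
  ]
}}

```text
clock: 3.37
position: [0.4664, 0.1309, 0.3611]
tool_rot: [3.14, 0.001, -1.405]
force: [-0.1, -0.2, -0.5]
grip_width: 0.0509
```

Run:
```python
from h import *
for n,(a,b,c,d) in dict(scene=(150,260,210,320)).items():
    p=cal(n)["pixels"][a:b,c:d];cv2.imwrite(f"pics/{n}2.png",cv2.resize(p,None,fx=5,fy=5,interpolation=cv2.INTER_CUBIC)[:600])
print(bot.observe()["force"])
```

```text
[ 0.86411175 -0.72416729  0.52367586]
```

View pics/scene2.png

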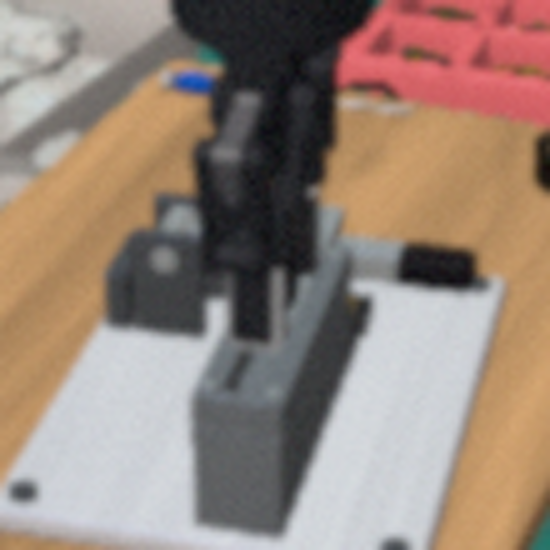

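>>> {"op": "step_arm", "data": {
  "plan": [
    [[-0.02,0.1,0,0],[-0.04,0.2,0,0],[-0.05,0.3,0,0],[-0.07,0.4,0,0],[-0.085,0.5,0,0],[-0.1,0.6,0,0],[-0.1,0.6,0,0]]
  ]
}}

```text
clock: 4.0
position: [0.4654, 0.1371, 0.3614]
tool_rot: [3.14, 0.002, -1.404]
force: [-0.1, 0.7, -0.0]
grip_width: 0.0514
```

>>> {"op": "step_arm", "data": {
  "plan": [
    [[-0.02,0.1,0,0],[-0.03,0.2,0,0],[-0.05,0.3,0,0],[-0.07,0.4,0,0],[-0.08,0.5,0,0],[-0.1,0.6,0,0]]
  ]
}}

```text
clock: 4.5
position: [0.4644, 0.1431, 0.3614]
tool_rot: [3.14, 0.001, -1.404]
force: [1.2, -3.2, 0.7]
grip_width: 0.0511
```

>>> {"op": "step_arm", "data": {
  "plan": [
    [[-0.02,0.1,0,0],[-0.03,0.2,0,0],[-0.05,0.3,0,0],[-0.07,0.4,0,0],[-0.08,0.5,0,0],[-0.1,0.6,0,0]]
  ]
}}

```text
clock: 5.0
position: [0.4634, 0.1491, 0.3614]
tool_rot: [3.14, 0.001, -1.405]
force: [0.6, -3.4, -0.1]
grip_width: 0.0511
```

>>> {"op": "step_arm", "data": {
  "plan": [
    [[-0.02,0.1,0,0],[-0.03,0.2,0,0],[-0.05,0.3,0,0],[-0.07,0.4,0,0],[-0.08,0.5,0,0],[-0.1,0.6,0,0],[-0.12,0.7,0,0],[-0.13,0.8,0,0]]
  ]
}}

```text
clock: 5.67
position: [0.4621, 0.1572, 0.3614]
tool_rot: [3.14, 0.001, -1.405]
force: [0.6, -2.2, 0.9]
grip_width: 0.051
```

>>> {"op": "step_arm", "data": {
  "plan": [
    [[-0.006,0.035,0,0],[-0.012,0.07,0,0]]
  ]
}}

```text
clock: 5.83
position: [0.4619, 0.158, 0.3614]
tool_rot: [3.14, 0.001, -1.404]
force: [0.6, -2.6, 0.4]
grip_width: 0.0512
```

>>> {"op": "step_arm", "data": {
  "plan": [
    [[-0.006,0.035,0,0],[-0.012,0.07,0,0]]
  ]
}}

```text
clock: 6.0
position: [0.4618, 0.1587, 0.3614]
tool_rot: [3.14, 0.001, -1.404]
force: [0.5, -1.6, 2.0]
grip_width: 0.0511
```

>>> {"op": "step_arm", "data": {
  "plan": [
    [[-0.006,0.035,0,0],[-0.012,0.07,0,0]]
  ]
}}

```text
clock: 6.17
position: [0.4617, 0.1594, 0.3614]
tool_rot: [3.14, 0.001, -1.405]
force: [0.9, -3.0, 0.5]
grip_width: 0.0512
```

>>> {"op": "step_arm", "data": {
  "plan": [
    [[-0.006,0.035,0,0],[-0.012,0.07,0,0]]
  ]
}}

```text
clock: 6.33
position: [0.4616, 0.1602, 0.3614]
tool_rot: [3.14, 0.001, -1.405]
force: [0.0, -2.0, 1.4]
grip_width: 0.051
```

>>> {"op": "step_arm", "data": {
  "plan": [
    [[-0.006,0.035,0,0],[-0.012,0.07,0,0]]
  ]
}}

```text
clock: 6.5
position: [0.4614, 0.1609, 0.3614]
tool_rot: [3.14, 0.001, -1.405]
force: [0.5, -3.1, 1.9]
grip_width: 0.0513
```

>>> {"op": "step_arm", "data": {
  "plan": [
    [[-0.006,0.035,0,0],[-0.012,0.07,0,0]]
  ]
}}

```text
clock: 6.67
position: [0.4613, 0.1617, 0.3614]
tool_rot: [3.14, 0.001, -1.405]
force: [0.3, -2.4, 0.8]
grip_width: 0.0516
```

>>> {"op": "step_arm", "data": {
  "plan": [
    [[-0.006,0.035,0,0],[-0.012,0.07,0,0]]
  ]
}}

```text
clock: 6.83
position: [0.4612, 0.1624, 0.3614]
tool_rot: [3.14, 0.001, -1.405]
force: [0.9, -2.0, 1.1]
grip_width: 0.0511
```

>>> {"op": "step_arm", "data": {
  "plan": [
    [[-0.006,0.035,0,0],[-0.012,0.07,0,0]]
  ]
}}

```text
clock: 7.0
position: [0.461, 0.1631, 0.3614]
tool_rot: [3.14, 0.001, -1.405]
force: [0.7, -2.2, 0.4]
grip_width: 0.0512
```

>>> {"op": "step_arm", "data": {
  "plan": [
    [[-0.006,0.035,0,0],[-0.012,0.07,0,0]]
  ]
}}

```text
clock: 7.17
position: [0.4609, 0.1639, 0.3614]
tool_rot: [3.14, 0.001, -1.405]
force: [0.6, -2.3, 0.5]
grip_width: 0.0513
```

>>> {"op": "step_arm", "data": {
  "plan": [
    [[-0.006,0.035,0,0],[-0.012,0.07,0,0]]
  ]
}}

```text
clock: 7.33
position: [0.4608, 0.1646, 0.3614]
tool_rot: [3.14, 0.001, -1.405]
force: [1.2, -2.7, 0.6]
grip_width: 0.0512
```

>>> {"op": "step_arm", "data": {
  "plan": [
    [[-0.006,0.035,0,0],[-0.012,0.07,0,0]]
  ]
}}

```text
clock: 7.5
position: [0.4607, 0.1652, 0.3614]
tool_rot: [3.14, 0.001, -1.405]
force: [1.0, -5.4, 0.7]
grip_width: 0.0514
```

>>> {"op": "step_arm", "data": {
  "plan": [
    [[-0.002,0.01,0,0],[-0.003,0.02,0,0]]
  ]
}}

```text
clock: 7.67
position: [0.4607, 0.1652, 0.3614]
tool_rot: [3.14, 0.001, -1.405]
force: [1.6, -4.6, 0.7]
grip_width: 0.0512
```

>>> {"op": "step_arm", "data": {
  "plan": [
    [[-0.004,0.02,0,0],[-0.007,0.04,0,0]]
  ]
}}

```text
clock: 7.83
position: [0.4607, 0.1654, 0.3614]
tool_rot: [3.14, 0.0, -1.405]
force: [0.7, -5.8, 2.1]
grip_width: 0.0514
```

>>> {"op": "step_arm", "data": {
  "plan": [
    [[0.07,-0.4,0,0],[0.13,-0.8,0,0],[0.13,-0.8,1.5,0],[0.13,-0.8,3,0],[0.13,-0.8,5,0],[-0.5,-3,5.5,0],[-1.3,-6,5.5,0],[-2.2,-9,5.5,0],[-2.8,-12,5.5,0],[-3.1,-13.4,5.5,0],[-3.1,-13.4,5.5,0],[-3.1,-13.4,5.5,0]]
  ]
}}

```text
clock: 8.83
position: [0.4296, 0.031, 0.4166]
tool_rot: [3.141, 0.0, -1.407]
force: [0.6, 0.3, -0.0]
grip_width: 0.0513
```

Run:
```python
from h import *
f=cal("scene")
p=f["pixels"][150:270,200:330];cv2.imwrite(f"pics/scene3.png",cv2.resize(p,None,fx=5,fy=5,interpolation=cv2.INTER_CUBIC)[:600])
J=[.49384,.0423,.169]
for pt in([-.065,0,.053],[-.082,0,.053],[-.048,0,.061],[-.082,0,.061],[-.012,.105,.1],[-.012,.107,.074],[-.012,.008,.0695],[-.012,.02,.0695],[-.012,-.0,.0695]): print(pt,((proj(f,j2w(pt,J))-[200,150])*5).round())
```

```text
[-0.065, 0, 0.053] [[492. 264.]]
[-0.082, 0, 0.053] [[531. 269.]]
[-0.048, 0, 0.061] [[453. 244.]]
[-0.082, 0, 0.061] [[531. 253.]]
[-0.012, 0.105, 0.1] [[314. 277.]]
[-0.012, 0.107, 0.074] [[313. 337.]]
[-0.012, 0.008, 0.0695] [[369. 226.]]
[-0.012, 0.02, 0.0695] [[363. 239.]]
[-0.012, -0.0, 0.0695] [[373. 217.]]
```

View pics/scene3.png

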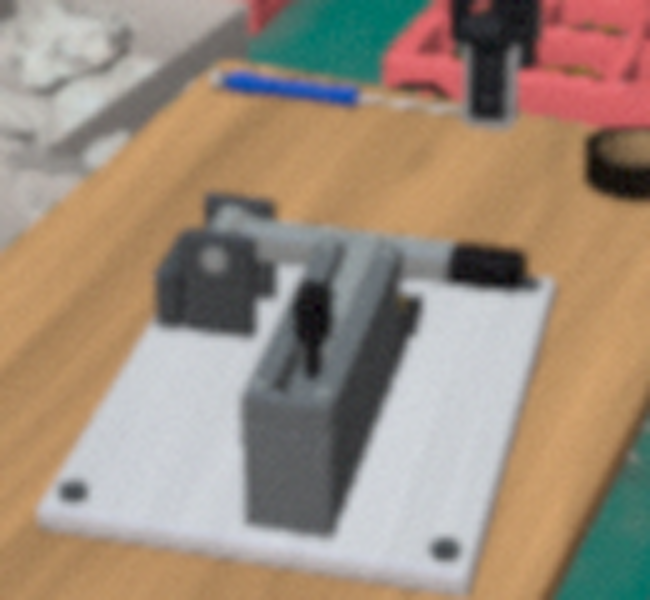

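>>> {"op": "step_arm", "data": {
  "plan": [
    [[0,0,-2,0],[0,0,-4,0],[0,0,-6,0],[0,0,-7.5,0],[0,0,-8.5,0],[0,0,-9.2,0],[0,0,-9.8,0],[0,0,-9.8,0]]
  ]
}}

```text
clock: 9.55
position: [0.4297, 0.0323, 0.3178]
tool_rot: [3.14, 0.001, -1.404]
force: [0.4, 0.5, -0.5]
grip_width: 0.0513
```

Run:
```python
from h import *
f=cal("scene")
p=f["pixels"][150:270,200:330];cv2.imwrite(f"pics/scene4.png",cv2.resize(p,None,fx=5,fy=5,interpolation=cv2.INTER_CUBIC)[:600])
print(bot.observe()["position"],bot.observe()["force"])
```

```text
[0.42986636 0.0321396  0.31837384] [-0.1216079   0.10544223 -0.25844318]
```

View pics/scene4.png

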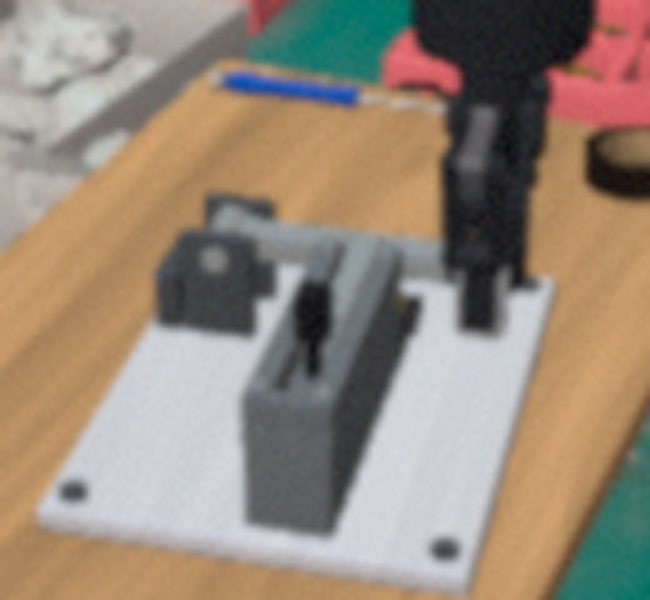

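>>> {"op": "step_arm", "data": {
  "plan": [
    [[0,0,0,0],[0,0,0,0],[0,0,0,0],[0,0,0,0],[0,0,0,0]]
  ],
  "jaw": 0.75,
  "force": 20
}}

```text
clock: 10.02
position: [0.4299, 0.0321, 0.3186]
tool_rot: [3.141, 0.001, -1.405]
force: [-0.3, 0.1, 0.5]
grip_width: 0.0214
```

>>> {"op": "step_arm", "data": {
  "plan": [
    [[0,0,0,0],[0,0,0,0],[0,0,0,0]]
  ],
  "jaw": 0.77
}}

```text
clock: 10.27
position: [0.4299, 0.0319, 0.3187]
tool_rot: [3.141, 0.001, -1.405]
force: [-0.0, -3.9, 1.0]
grip_width: 0.0198
```

>>> {"op": "step_arm", "data": {
  "plan": [
    [[0.01,-0.04,0,0],[0.01,-0.08,0,0],[0.01,-0.08,0,0]]
  ]
}}

```text
clock: 10.52
position: [0.43, 0.0312, 0.3187]
tool_rot: [3.141, 0.001, -1.405]
force: [0.2, 0.2, -0.7]
grip_width: 0.0193
```

>>> {"op": "step_arm", "data": {
  "plan": [
    [[0,0,0,0],[0,0,0,0],[0,0,0,0],[0,0,0,0]]
  ],
  "jaw": 0.79
}}

```text
clock: 10.85
position: [0.4301, 0.0311, 0.3187]
tool_rot: [3.141, 0.001, -1.405]
force: [0.8, -3.8, 0.6]
grip_width: 0.0179
```

>>> {"op": "step_arm", "data": {
  "plan": [
    [[0,-0.02,0,0],[0.005,-0.03,0,0],[0.005,-0.03,0,0]]
  ],
  "jaw": 0.81
}}

```text
clock: 11.1
position: [0.4301, 0.0309, 0.3187]
tool_rot: [3.141, 0.001, -1.405]
force: [-0.1, -0.3, 0.3]
grip_width: 0.0173
```

>>> {"op": "step_arm", "data": {
  "plan": [
    [[0,0,0.15,0],[0,0,0.3,0],[0.01,0,0.5,0],[0.01,0,0.5,0]]
  ]
}}

```text
clock: 11.43
position: [0.4302, 0.0309, 0.324]
tool_rot: [3.141, 0.001, -1.405]
force: [0.1, -0.5, -1.2]
grip_width: 0.0174
```

Run:
```python
import numpy as np
for t in np.arange(.042,1.5,.07):
    d=11.97*(1-np.cos(t));print(round(t,2),(d*.986).round(2),(d*.168).round(2),(11.97*np.sin(t)).round(2))
```

```text
0.04 0.01 0.0 0.5
0.11 0.07 0.01 1.34
0.18 0.19 0.03 2.17
0.25 0.37 0.06 2.98
0.32 0.61 0.1 3.79
0.39 0.9 0.15 4.57
0.46 1.24 0.21 5.34
0.53 1.63 0.28 6.07
0.6 2.07 0.35 6.78
0.67 2.57 0.44 7.45
0.74 3.1 0.53 8.09
0.81 3.68 0.63 8.69
0.88 4.3 0.73 9.24
0.95 4.96 0.84 9.75
1.02 5.65 0.96 10.21
1.09 6.36 1.08 10.62
1.16 7.11 1.21 10.98
1.23 7.88 1.34 11.29
1.3 8.67 1.48 11.54
1.37 9.47 1.61 11.73
1.44 10.29 1.75 11.87
```

>>> {"op": "step_arm", "data": {
  "plan": [
    [[0.02,0,0.4,0],[0.06,0.01,0.84,0],[0.11,0.02,1.25,0],[0.18,0.03,1.67,0],[0.27,0.04,2.08,0],[0.36,0.06,2.48,0],[0.48,0.08,2.9,0],[0.6,0.1,3.29,0],[0.6,0.1,3.29,0]]
  ]
}}

```text
clock: 12.18
position: [0.4363, 0.0319, 0.3576]
tool_rot: [3.141, 0.001, -1.405]
force: [-1.3, -0.8, 0.2]
grip_width: 0.0176
```

>>> {"op": "step_arm", "data": {
  "plan": [
    [[0.14,0.02,0.4,0],[0.29,0.05,0.75,0],[0.46,0.08,1.13,0],[0.63,0.11,1.5,0],[0.82,0.14,1.87,0],[1.02,0.18,2.25,0],[1.24,0.21,2.6,0],[1.46,0.25,2.95,0],[1.71,0.29,3.3,0],[1.96,0.34,3.62,0],[2.22,0.38,3.93,0],[2.49,0.43,4.25,0]]
  ]
}}

```text
clock: 13.18
position: [0.4614, 0.0362, 0.4003]
tool_rot: [3.141, 0.001, -1.405]
force: [0.1, -1.4, -4.0]
grip_width: 0.0178
```

Run:
```python
from h import *
f=cal("scene")
p=f["pixels"][130:250,200:330];cv2.imwrite(f"pics/scene5.png",cv2.resize(p,None,fx=5,fy=5,interpolation=cv2.INTER_CUBIC)[:600])
print(bot.observe()["position"],bot.observe()["force"])
```

```text
[0.46183154 0.03631281 0.40084126] [-3.11456201 -2.69311     2.67530957]
```

View pics/scene5.png

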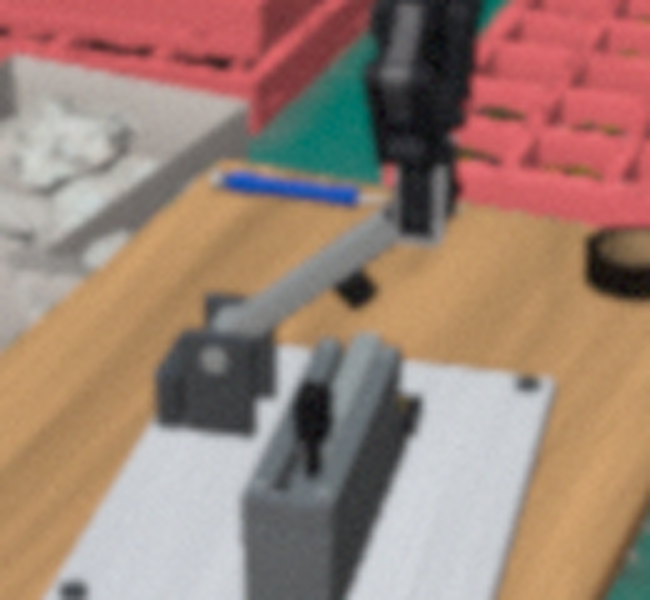

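>>> {"op": "step_arm", "data": {
  "plan": [
    [[0.25,0.04,0.26,0],[0.5,0.08,0.51,0],[0.8,0.13,0.8,0],[1.12,0.19,1.07,0],[1.45,0.24,1.33,0],[1.78,0.3,1.57,0],[2.12,0.36,1.81,0],[2.47,0.42,2.04,0],[2.82,0.48,2.25,0],[3.18,0.54,2.45,0],[3.55,0.6,2.64,0],[3.93,0.67,2.81,0]]
  ]
}}

```text
clock: 14.23
position: [0.5015, 0.043, 0.4291]
tool_rot: [3.141, 0.001, -1.405]
force: [-2.4, -4.0, -0.9]
grip_width: 0.0175
```

>>> {"op": "step_arm", "data": {
  "plan": [
    [[0.38,0.05,0.16,0],[0.77,0.1,0.3,0],[1.16,0.17,0.44,0],[1.56,0.23,0.55,0],[1.96,0.3,0.65,0],[2.36,0.36,0.74,0],[2.77,0.43,0.82,0],[3.1,0.48,0.87,0],[3.1,0.48,0.87,0]]
  ]
}}

```text
clock: 14.98
position: [0.5332, 0.0481, 0.438]
tool_rot: [-3.141, 0.001, -1.405]
force: [-0.4, 1.3, 1.5]
grip_width: 0.018
```

Run:
```python
from h import *
f=cal("scene")
p=f["pixels"][130:250,200:330];cv2.imwrite(f"pics/scene6.png",cv2.resize(p,None,fx=5,fy=5,interpolation=cv2.INTER_CUBIC)[:600])
print(bot.observe()["position"],bot.observe()["force"])
```

```text
[0.53294262 0.04808778 0.43796056] [-0.06674327  1.62001218  0.56260378]
```

View pics/scene6.png

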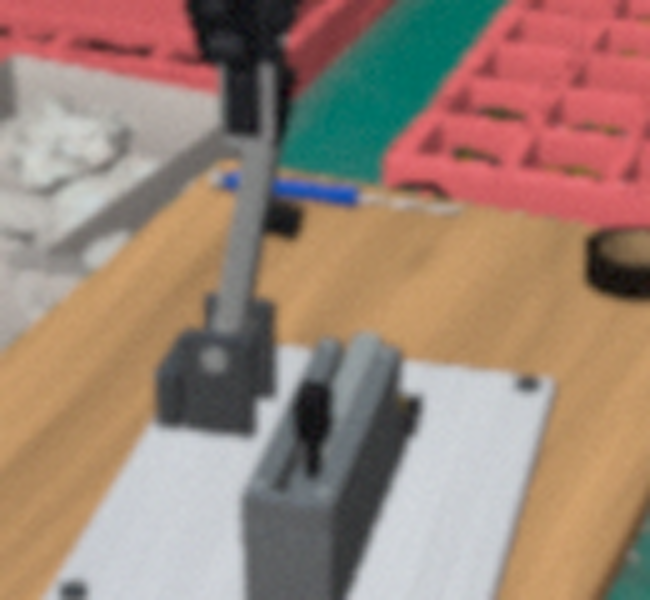

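>>> {"op": "step_arm", "data": {
  "plan": [
    [[0.15,0.02,0.01,0],[0.3,0.05,0.02,0],[0.3,0.05,0.02,0]]
  ]
}}

```text
clock: 15.28
position: [0.5361, 0.0486, 0.4383]
tool_rot: [-3.14, 0.001, -1.405]
force: [-0.7, 1.4, 2.5]
grip_width: 0.0177
```

>>> {"op": "step_arm", "data": {
  "plan": [
    [[0,0,0,0],[0,0,0,0],[0,0,0,0],[0,0,0,0],[0,0,0,0],[0,0,0,0]]
  ],
  "jaw": 0.4
}}

```text
clock: 15.78
position: [0.5362, 0.0486, 0.4383]
tool_rot: [-3.14, 0.001, -1.405]
force: [-0.2, -0.4, 0.1]
grip_width: 0.0511
```

>>> {"op": "step_arm", "data": {
  "plan": [
    [[0,0,1,0],[0,0,2.5,0],[0,0,4,0],[0,0,5.5,0],[0,0,7,0],[0,0,8,0],[0,0,8,0],[0,0,8,0]]
  ]
}}

```text
clock: 16.45
position: [0.5361, 0.0485, 0.5185]
tool_rot: [-3.14, 0.001, -1.405]
force: [-0.4, -0.5, -0.4]
grip_width: 0.0512
```

Run:
```python
from h import *
f=cal("scene")
p=f["pixels"][110:230,200:330];cv2.imwrite(f"pics/scene7.png",cv2.resize(p,None,fx=5,fy=5,interpolation=cv2.INTER_CUBIC)[:600])
cv2.imwrite("pics/scene7f.png",f["pixels"])
J=[.49384,.0423,.169]
for t in(1.3,1.45,1.5):print(t,((proj(f,j2w([[.055-.137*np.cos(t),0,.053+.137*np.sin(t)],[.055,0,.053]],J))-[200,110])*5).round().tolist())
print(bot.observe()["position"],bot.observe()["force"])
```

```text
1.3 [[303.0, 165.0], [227.0, 432.0]]
1.45 [[256.0, 152.0], [227.0, 432.0]]
1.5 [[240.0, 149.0], [227.0, 432.0]]
[0.5360288  0.04852541 0.51782657] [-1.0975323  -0.17868988  0.21422048]
```

View pics/scene7.png

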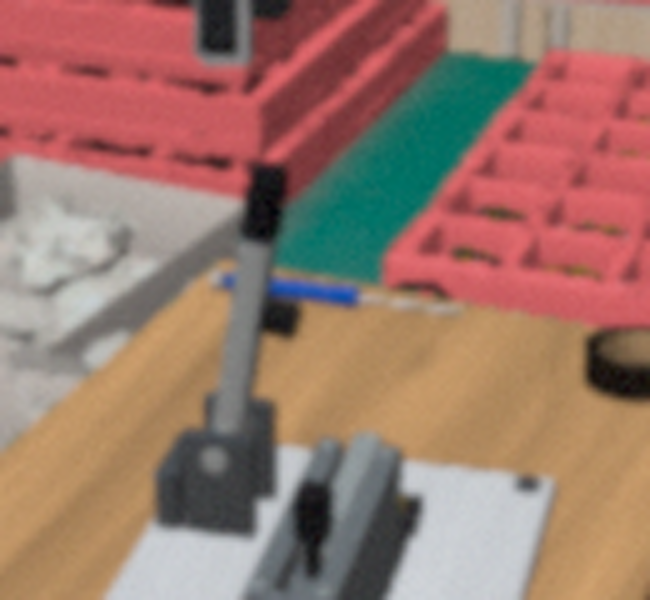

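View pics/scene7f.png

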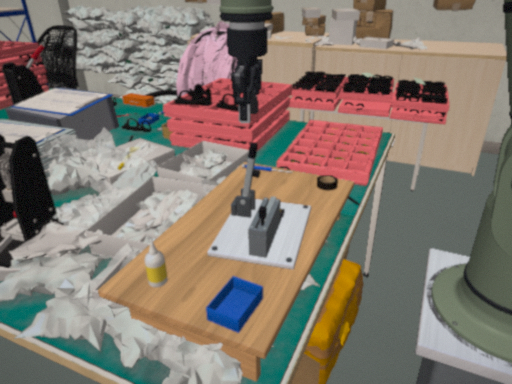

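```bash
python3 -c "
from workcell import bot
print(bot.job_done())"
```

```text
the job is handed in; nothing more can be done
None
```

The jig is open and the job is handed in at about 16.5 s of the 51 s allowed. The hand-in reports no verdict.

- **Safety tab:** I pushed it outward with one finger pad. Sliding force was 2–3.5 N. At the stop it rose to about 5–6 N and the tab stopped giving, after roughly 22–28 mm of travel. The last picture shows it still there.
- **Latch bar:** I held the grip sleeve with the 20 N grip setting and lifted it along its arc. Wrist force stayed at about 5 N or less, which showed the latch was no longer locked. I then let go and raised the gripper clear.
- **Final picture:** The bar stands free at about 1.42 rad by image projection. The arm's own motion put it at about 1.45, so the two differ slightly, but both are above 1.3. The bar stops just short of its end stop, and I did not push it on.
- **Other things on the board:** The glue bottle, tape and bin look unmoved.
- **Not checked:** I could not see the bundle clearly enough to measure it. Nothing came near it.

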